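# Hold the ring clamp open at the third notch

## Task

Take the blue-handled steel pin out of its wooden block and put it down through the eye in the orange arm of the green ring clamp. With the pin, swing the arm round against its spring, counter-clockwise seen from above, past the two yellow notches to the third notch (red mark) but not beyond it, and finish while still gripping the pin and holding the arm there, so that the jaws stay open for a colleague to take out the ring. Leave the cup, the wire spool and the jar where they stand.

Things in the scene. Friction and masses are not known exactly. Their poses are not given: they have to be found in the camera images.
- pin_handle (a point): Loose steel pin with a round blue plastic handle, upright in the wooden block at the start. This point is the centre of the handle, half-way up; z runs up along the pin. Handle 18 mm diameter, 54 mm tall (27 mm above and below this point); under it a steel collar 20 mm diameter, 4 mm thick; under that a shank 8 mm diameter, 30 mm long, its last 4 mm tapered to 4 mm. Mass about 80 g.
- pin_tip (a point): Centre of the lower end of the pin's shank: 61 mm below the handle's centre, 30 mm below the collar's underside, along the pin.
- block: Wooden block, fixed, 90 x 70 x 36 mm tall; origin at the centre of its underside. The pin's shank hangs in a 12 mm hole through its centre, with the collar resting on the top (36 mm up).
- clamp_axis (a point): Green ring clamp, fixed to the table. This point lies on the dial's vertical turning axis, at the height of the top face of the dial's arm, 57 mm above the table; z up, x points to the middle of the aluminium quadrant with the index marks, the jaws lie 95 mm behind on -x. The quadrant (16 mm high, under the arm, reaching 130 mm from the axis) and base (20 mm high) do not turn. A hub 12 mm in radius stands 8 mm above the dial. The two steel jaws rise to 82 mm.
- dial_eye (a point): Centre of the mouth of the eye, a vertical through hole of 12 mm diameter with a 3 mm chamfer in the orange arm of the dial, 85 mm from clamp_axis, in the arm's top face (57 mm above the table). The arm is 12 mm thick, 30 mm wide here; 29 mm of free space lies below it down to the quadrant, so the whole shank goes in until the collar rests on the arm. x points outward along the arm, z up; turns with the dial.
- dial (a joint): Dial angle in rad: 0 = home (arm at the white mark, at -0.45 rad from clamp_axis x), growing counter-clockwise seen from above. The detents (notches) are at 0.3 and 0.6 (yellow marks) and 0.9 (third, red mark); a hard stop is at 1.25. A spring (0.25 N m at home, 0.35 N m at 1.0 rad) always drives it back home when let go; each notch is felt as a rise and fall of 0.2 N m around that, so at the eye it takes 1 to 7 N. The jaws open with it.
- cup: White plastic cup, a bystander: 68 mm diameter at the rim, 80 mm tall; origin at the centre of its underside.
- spool: Copper wire spool, a bystander: 48 mm diameter, 40 mm tall; origin at the centre of its underside.
- jar: Small amber jar with a red lid, a bystander: 52 mm diameter, 60 mm tall; origin at the centre of its underside.
Not all that is in view belongs to the job. Of the things that look like the part that bears pin_handle, the middle-sized one is meant.

How it is judged (in metres and radians):
On the way, in this order (a step that is already met when the one before it is completed fails the run):
1. the pin is through the eye of the arm, the arm still near home (z of pin_tip in the frame of dial_eye below -0.018 m and horizontal distance between pin_tip and dial_eye below 0.008 m and value of joint dial below 0.2 rad), for 0.1 s.
2. the pin, in the eye, has swung the arm to the first notch (z of pin_tip in the frame of dial_eye below -0.018 m and horizontal distance between pin_tip and dial_eye below 0.008 m and value of joint dial between 0.25 and 0.55 rad).
3. the pin, in the eye, has swung the arm to the second notch (z of pin_tip in the frame of dial_eye below -0.018 m and horizontal distance between pin_tip and dial_eye below 0.008 m and value of joint dial between 0.55 and 0.78 rad).
4. the gripped pin holds the arm at the third notch (z of pin_tip in the frame of dial_eye below -0.018 m and horizontal distance between pin_tip and dial_eye below 0.008 m and value of joint dial between 0.8 and 1 rad and contact force between the fingers and pin above 2 N), for 0.5 s.
At the end, for the whole second after the job is handed in: The pin stands through the eye (tip at least 18 mm below the arm's top face and within 8 mm sideways of the eye's centre), gripped by the fingers (over 2 N) and pressing on the arm (over 0.5 N), and holds the dial still at the third notch, between 0.8 and 1.0 rad; cup, spool and jar upright (all of step 4 and contact force between pin and clamp above 0.5 N and velocity of joint dial between -0.1 and 0.1 rad/s and angle between each of cup, spool, jar's own z axis and vertical below 0.2 rad); the arm keeps its last pose, push and grip.
It fails at once if the arm is swung well beyond the third notch (1.1 rad) (value of joint dial above 1.1 rad).
It fails at once if the cup is moved more than 30 mm (distance of cup from where it was at the start of the episode above 0.03 m).
It fails at once if the spool is moved more than 30 mm (distance of spool from where it was at the start of the episode above 0.03 m).
It fails at once if the jar is moved more than 30 mm (distance of jar from where it was at the start of the episode above 0.03 m).
It also fails if it takes over 56 s, if anything falls off the work surface, if the arm or the gripper's body presses on something with over 40 N, if the wrist force passes 120 N, or if a joint passes its speed limit or range.

## Robot

A 6-joint arm with a two-finger parallel gripper is mounted at the origin on the work surface. World frame = base frame: x ahead of the robot, y to its left, z up, the work surface at z = 0. Lengths are in mm, angles in rad, forces in N, time in s.
With the tool pointing down it reaches from about 350 to 875 mm from the base axis. Payload 4.2 kg.
Tool frame: the origin (TCP) lies at the very end of the fingers, on their centre line; the grasp point (between the pads) lies 19 mm behind it; z points along the fingers, y is the line along which they close (so a half turn about z gives the same grasp; the last joint's range is limited). The gripper opens to 85 mm and grips with 20 to 120 N. Pads are 22 mm wide; open, the fingers measure 114 mm over their backs; the gripper's body (76 mm by 85 mm) begins 54 mm behind the grasp point. The pads swing forward as they close: fully open they stand 13 mm farther back than shut.
Start: joints at [-0.915, 0.385, 0.008, 0, -1.194, -0.259], TCP at [241.556, -576.411, 231.312] pointing down, gripper open.
Joint ranges: [-3.14, 3.14], [-1.21, 2.06], [-1.07, 1.41], [-3.16, 2.05], [-2.99, -0.16], [-3.1, 3.1]. Speed limits (rad/s): [2.79, 2.79, 3.14, 3.14, 3.14, 3.14].

## Interface

Orientations are given as a unit quaternion [x, y, z, w].
In Python, from bench import arm, optics gives the robot as it stands. The module is installed in compiled form; this text tells all that it offers.
- The arm moves only by the tool step_arm, never from a script. Its argument "motion" is a list of rows, each an object with "dr": the turn, a rotation vector about the tool's x, y, z in units of 8 degrees (1.0 is 8 degrees), a list of three; "slide": the shift along the tool's x, y, z in mm, a list of three; "jaw": the finger opening in mm, from 0 to 85.4. A call has exactly 8 rows; each row is the pose to reach, as a shift and turn from the pose commanded when the call began, along the tool's axes at that moment; what a row does not reach only later rows make up. A row lasts 1/8 s, in which the tool goes at most 62.5 mm and 10.7 degrees, less where a joint would pass 70% of its speed; a pose out of reach is approached as far as the arm can. A call with a gripper value outside its range is refused whole. The fingers move at their own pace and stop on an object; the grip force is fixed at half the most. Time passes only in rows, so rows that repeat a pose let the fingers close, or fill a call up. It gives the time, the measured TCP pose, the force, the opening and the grip force at its end, in the units of the state.
- arm.read_state(): the state, without advancing time (a new reading comes with each control period).
- optics.get_image(name): name is "side" or "top" or "wrist"; returns the picture (420x560x3 uint8, blue, green, red); there is no depth.
- optics.camera_info(name): a dict with "camera_matrix" (3x3 intrinsics, pixels), "view" (4x4, takes a point from world to camera coordinates); the wrist camera has in their place "T_tool_cam" (4x4, takes a point from camera to tool coordinates, whose origin is the TCP and whose axes are the flange's). Camera axes: x right, y up, looking along -z (the intrinsics and any distortion apply to the point x, -y, -z); pixel columns grow to the right and rows downward; lengths in mm; the calibration is good to about 2 mm. A picture is of the moment at which its call begins: read the wrist's pose just before it. camera_info takes no time and is no camera call.
- arm.job_done(): hands the job in; it is judged then, once.
The state is a dict: "clock": time; "joints": joint angles; "joint_vel": joint speeds; "joint_efforts": joint torques, N m; "position": TCP position; "ee_rot": TCP orientation; "contact_force": force on the tool from outside, world axes, zero at the start; "wrist_torque": the same for the moment, N m; "gripper_width": finger opening in mm; "grasp_force": force on a finger pad.
Only numpy, scipy, OpenCV 4.12 (cv2) and the standard library are available. Lean on these libraries where they do the work, as an engineer would, in place of code of your own. Each camera call takes 0.05 s, during which the arm holds its last target. There are 200 camera calls.

## Working session

There is one attempt and no reset: what is moved stays moved. The work goes in short steps, Python scripts to look and compute and a tool call to move; the robot and the scene stay as the last step left them, time stands still between calls to the robot, and variables do not carry over. Pictures are saved under pics/ and viewed, at most 10 in all, crops included, and the job is handed in when it is done.

Besides the shell and the picture viewer there is one more tool, called after "Call:" as name([rows], argument=value, ...), one row to a line, values as JSON. step_arm: Moves the arm, as the interface text tells. Its arguments: {"type":"object","properties":{"motion":{"type":"array","items":{"type":"object","properties":{"dr":{"type":"array","items":{"type":"number"}},"slide":{"type":"array","items":{"type":"number"}},"jaw":{"type":"number"}}}}},"required":["motion"]}

```bash
mkdir -p pics; python3 - <<'E'
from bench import arm, optics
import cv2,numpy as np
s=arm.read_state();print(s)
for n in("top","side","wrist"):
    im=optics.get_image(n);cv2.imwrite(f"pics/{n}0.png",im)
    print(n,optics.camera_info(n))
a=cv2.imread("pics/top0.png");b=cv2.imread("pics/side0.png")
E
```

```text
{'clock': 0.0, 'joints': array([-9.15389666e-01,  3.85558183e-01,  6.62125069e-03, -5.18274294e-04,
       -1.19399671e+00, -2.58583645e-01]), 'joint_vel': array([ 0.00018188, -0.00177439, -0.0011071 , -0.00081867, -0.00026557,
       -0.00054256]), 'joint_efforts': array([ 7.58769274e-04, -3.92280400e+01,  1.88402957e+01,  4.18611065e+00,
       -4.61568357e-03, -5.05251990e-05]), 'position': array([ 241.34127071, -575.88588626,  230.21595194]), 'ee_rot': array([-1.97018403e-01,  9.80399178e-01,  1.06527479e-03, -2.55410042e-04]), 'contact_force': array([-0.08928986,  0.14269076, -0.24274082]), 'wrist_torque': array([-0.00371038, -0.04981526,  0.01789897]), 'grasp_force': 0.0, 'gripper_width': 85.17075479783423}
top {'camera_matrix': array([[444.86547519,   0.        , 268.99998439],
       [  0.        , 444.86547519, 208.77255581],
       [  0.        ,   0.        ,   1.        ]]), 'view': array([[ 2.79593953e-02, -9.99606250e-01, -2.36994899e-03,
         8.10723313e+01],
       [ 9.85373151e-01,  2.71624318e-02,  1.68231850e-01,
        -5.66847218e+02],
       [-1.68101235e-0
[... 512 characters left out ...]
 [-6.06552656e-01,  6.43551565e-01,  4.66835367e-01,
        -7.20007163e+02],
       [ 0.00000000e+00,  0.00000000e+00,  0.00000000e+00,
         1.00000000e+00]])}
wrist {'camera_matrix': array([[346.59128083,   0.        , 277.18559296],
       [  0.        , 346.59128083, 215.5978841 ],
       [  0.        ,   0.        ,   1.        ]]), 'T_tool_cam': array([[-1.42918400e-04,  9.48642900e-01,  3.16348904e-01,
         8.24877702e+01],
       [ 9.99999739e-01,  3.59763764e-04, -6.27057580e-04,
         5.84006696e-02],
       [-7.08664593e-04,  3.16348731e-01, -9.48642703e-01,
        -1.42802983e+02],
       [ 0.00000000e+00,  0.00000000e+00,  0.00000000e+00,
         1.00000000e+00]])}
```

View pics/top0.png

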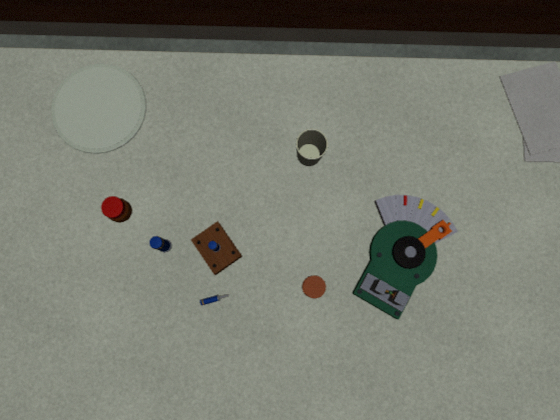

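View pics/side0.png

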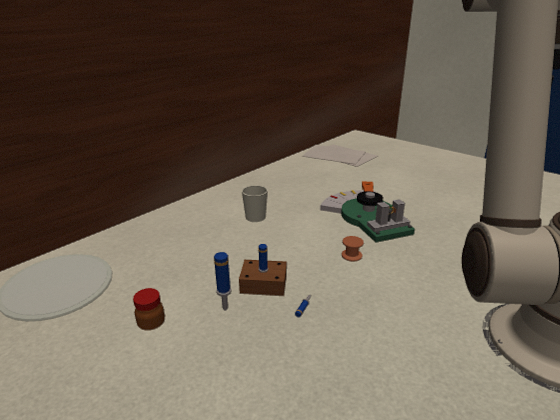

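The top view shows the block with its pin at about (213,246), and the clamp with its orange arm and eye at about (443,229), dial (409,252). The big blue pin at (159,243) and the small lying one at (212,299) are decoys. The jar is at (115,208), the cup at (311,148) and the spool at (314,287). The side view shows the pin's handle at (263,257) and the orange arm at (368,187).

```bash
cat > h.py <<'E'
from bench import arm, optics
import cv2,numpy as np
from scipy.spatial.transform import Rotation as R
def cam(n,s=None):
    c=optics.camera_info(n);K=c["camera_matrix"]
    if n=="wrist":
        T=np.eye(4);T[:3,:3]=R.from_quat(s["ee_rot"]).as_matrix();T[:3,3]=s["position"]
        W=T@c["T_tool_cam"]
    else: W=np.linalg.inv(c["view"])
    return K,W
def ray(C,u,v):
    K,W=C;d=W[:3,:3]@np.array([(u-K[0,2])/K[0,0],-(v-K[1,2])/K[1,1],-1]);return W[:3,3],d/np.linalg.norm(d)
def onz(C,u,v,z):
    o,d=ray(C,u,v);return o+d*(z-o[2])/d[2]
def proj(C,p):
    K,W=C;q=np.linalg.inv(W)@np.append(p,1);return np.array([K[0,2]+K[0,0]*q[0]/-q[2],K[1,2]-K[1,1]*q[1]/-q[2]])
def tri(rs):
    A=[];b=[]
    for o,d in rs:
        P=np.eye(3)-np.outer(d,d);A.append(P);b.append(P@o)
    x=np.linalg.lstsq(np.vstack(A),np.hstack(b),rcond=None)[0]
    return x,[np.linalg.norm((np.eye(3)-np.outer(d,d))@(x-o)) for o,d in rs]
def blobs(im,lo,hi,mn=15):
    m=cv2.inRange(cv2.cvtColor(im,cv2.COLOR_BGR2HSV),lo,hi)
    n,l,st,c=cv2.connectedComponentsWithStats(m);return m,l,[(i,st[i].tolist(),c[i].round(1).tolist()) for i in range(1,n) if st[i][4]>mn]
E
python3 - <<'E'
from h import *
t=cv2.imread("pics/top0.png");s=cv2.imread("pics/side0.png")
for n,im in(("top",t),("side",s)):
    print(n,"campos",cam(n)[1][:3,3].round())
    for nm,lo,hi in(("blue",(105,120,40),(130,255,255)),("orange",(5,200,150),(14,255,255)),("red",(0,200,80),(4,255,255))):
        for b in blobs(im,lo,hi)[2]: print(nm,b)
T=cam("top")
for nm,p,z in(("block",(216,248),36),("pin",(213,245),94),("eye",(443,229),57),("hub",(410,252),65),("cup",(311,148),80),("spool",(314,287),40),("jar",(113,207),60)):print(nm,onz(T,*p,z).round())
def cr(im,x,y,w,h,k): return cv2.resize(im[y:y+h,x:x+w],None,fx=k,fy=k,interpolation=cv2.INTER_CUBIC)
g=np.zeros((600,800,3),np.uint8)
g[:300,:400]=cr(t,180,215,80,60,5);g[:300,400:]=cr(t,385,190,80,60,5);g[300:,:400]=cr(s,230,235,80,60,5);g[300:,400:]=cr(s,320,170,80,60,5)
cv2.imwrite("pics/crop0.png",g)
E
```

```text
top campos [405.  90. 981.]
blue (1, [150, 237, 12, 12, 116], [155.6, 242.2])
blue (2, [209, 241, 8, 8, 55], [212.5, 244.8])
blue (6, [203, 296, 15, 8, 70], [210.1, 299.7])
orange (1, [420, 221, 31, 26, 228], [433.4, 234.9])
red (1, [102, 197, 21, 21, 332], [112.1, 206.7])
red (2, [404, 196, 2, 9, 18], [404.5, 200.0])
side campos [-19. 711. 537.]
blue (1, [544, 69, 16, 105, 1009], [553.8, 125.7])
blue (3, [259, 244, 8, 6, 38], [262.2, 246.6])
blue (4, [214, 252, 14, 11, 112], [220.5, 257.0])
blue (5, [259, 252, 8, 18, 131], [262.6, 260.5])
blue (6, [215, 264, 15, 29, 327], [222.2, 278.3])
blue (7, [298, 300, 10, 12, 62], [303.0, 305.1])
blue (8, [295, 311, 6, 6, 23], [297.7, 313.4])
orange (1, [363, 182, 9, 9, 54], [367.5, 186.3])
red (3, [134, 289, 25, 16, 305], [146.0, 296.3])
block [479. 207.  36.]
pin [480. 206.  94.]
eye [ 530. -268.   57.]
hub [ 479. -195.   65.]
cup [691.  12.  80.]
spool [403.  -1.  40.]
jar [557. 425.  60.]
```

View pics/crop0.png

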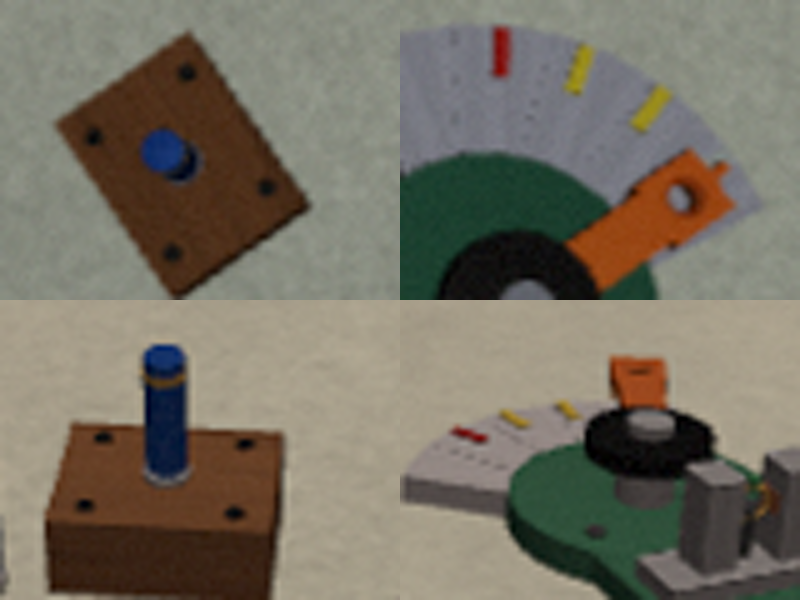

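The crops show the upright pin's top at top-view (212.6,245.4) and side-view (262.6,246.6). The eye is at top-view (441.4,229.4) and side-view (about 368,184). Next I triangulate these and work out the first move, to above the eye, where the wrist camera can check it.

```bash
cat >> h.py <<'E'
def go(p,yaw=None):
    "tool-frame slide (mm) and dr (8deg units) from measured pose to TCP p, tool y at azimuth yaw deg, pointing down"
    s=arm.read_state();M=R.from_quat(s["ee_rot"]).as_matrix()
    if yaw is None: yaw=np.degrees(np.arctan2(M[1,1],M[0,1]))
    a=np.radians(yaw);y=np.array([np.cos(a),np.sin(a),0]);z=np.array([0,0,-1.]);G=np.c_[np.cross(y,z),y,z]
    print("slide",(M.T@(np.array(p)-s["position"])).round(1),"dr",(np.degrees(R.from_matrix(M.T@G).as_rotvec())/8).round(2),"yaw",round(yaw,1),"at",s["position"].round(1),"t",round(s["clock"],2))
E
python3 - <<'E'
from h import *
T,S=cam("top"),cam("side")
print("pintop",tri([ray(T,212.6,245.4),ray(S,262.6,246.6)]))
print("eye",tri([ray(T,441.4,229.4),ray(S,368,184.2)]))
print("hub",onz(T,410.4,252,65))
go([520,-262,230]);
E
```

```text
pintop (array([479.80320598, 207.42791284,  91.27173925]), [np.float64(0.3033822884117154), np.float64(0.30338228841155257)])
eye (array([ 528.48431257, -266.19655598,   54.18103072]), [np.float64(1.1776011159783553), np.float64(1.1776011159786977)])
hub [ 479.49217712 -196.09206823   65.        ]
slide [-378.3  182.     0.7] dr [ 0.01 -0.    0.  ] yaw 112.7 at [ 241.4 -576.   230.5] t 0.15
```

Call:
step_arm([
  {"slide":[-54,26,0],"dr":[0,0,0],"jaw":85},
  {"slide":[-108,52,0],"dr":[0,0,0],"jaw":85},
  {"slide":[-162,78,0],"dr":[0,0,0],"jaw":85},
  {"slide":[-216,104,0],"dr":[0,0,0],"jaw":85},
  {"slide":[-270,130,0],"dr":[0,0,0],"jaw":85},
  {"slide":[-324,156,0],"dr":[0,0,0],"jaw":85},
  {"slide":[-378,182,0],"dr":[0,0,0],"jaw":85},
  {"slide":[-378,182,0],"dr":[0,0,0],"jaw":85},
])

```text
clock: 1.15
position: [522.1, -259.4, 230.7]
ee_rot: [-0.2, 0.98, 0.0, -0.0]
contact_force: [-0.0, 0.0, -0.0]
gripper_width: 85.1
grasp_force: 0.0
```

```bash
python3 - <<'E'
from h import *
s=arm.read_state();im=optics.get_image("wrist");cv2.imwrite("pics/w1.png",im);C=cam("wrist",s)
m,l,b=blobs(im,(5,200,90),(14,255,255),200);print(b)
print(proj(C,[528.5,-266,57]),proj(C,[479.5,-196,65]))
c,h=cv2.findContours(m,cv2.RETR_CCOMP,cv2.CHAIN_APPROX_NONE)
for k,q in enumerate(c):
    if h[0][k][3]>=0 and cv2.contourArea(q)>30:
        e=cv2.fitEllipse(q);print("hole",e,onz(C,*e[0],57))
go([479.5,207,200])
E
```

```text
[]
[267.73059119 195.8462497 ] [359.53356687 179.25566511]
slide [-144.2  446.9   30.9] dr [ 0.01 -0.01  0.  ] yaw 112.9 at [ 520.8 -260.8  230.7] t 1.2
```

View pics/w1.png

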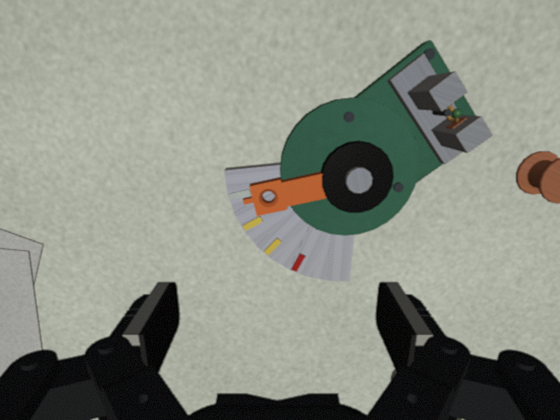

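The wrist view shows the eye at about (268,196) and the hub at (359,180), both where predicted. The red mark is at (298,262), the spool at far right and the jaws at upper right.

```bash
cat >> h.py <<'E'
def hole(im,C,z=57,near=None):
    m=blobs(im,(4,140,60),(16,255,255),200)[0]
    c,h=cv2.findContours(m,cv2.RETR_CCOMP,cv2.CHAIN_APPROX_NONE)
    for k,q in enumerate(c):
        if h[0][k][3]>=0 and cv2.contourArea(q)>40:
            e=cv2.fitEllipse(q);print("hole",np.round(e[0],1),np.round(e[1],1),onz(C,*e[0],z).round(1))
E
python3 - <<'E'
from h import *
s=arm.read_state();im=optics.get_image("wrist");C=cam("wrist",s)
hole(im,C)
g=cv2.cvtColor(im,cv2.COLOR_BGR2HSV);m=((g[...,2]>90)&(g[...,1]<60)).astype(np.uint8)[155:205,335:385]
n,l,st,c=cv2.connectedComponentsWithStats(m);i=1+np.argmin(np.hypot(*(c[1:]-25).T));print("hub",c[i]+[335,155],st[i],onz(C,*(c[i]+[335,155]),65))
print(np.round(s["position"],1));T=cam("top");print(onz(T,441.4,229.4,57),proj(T,[528.5,-266,57]))
E
```

```text
hole [268.9 197.6] [12.6 14.1] [ 528.2 -265.7   57. ]
hole [535.9 178.5] [15.2 20.9] [414.5 -43.8  57. ]
hole [533.1 166.5] [17.4 37.2] [406.3 -53.1  57. ]
hub [359.42635659 181.86434109] [ 12  15  26  25 516] [ 480.41063279 -196.21267422   65.        ]
[ 520.8 -260.8  230.7]
[ 529.09586166 -264.46702961   57.        ] [442.14634258 229.70353964]
```

Call:
step_arm([
  {"slide":[-18,56,4],"dr":[0,0,0],"jaw":85},
  {"slide":[-36,112,8],"dr":[0,0,0],"jaw":85},
  {"slide":[-54,168,12],"dr":[0,0,0],"jaw":85},
  {"slide":[-72,224,16],"dr":[0,0,0],"jaw":85},
  {"slide":[-90,280,20],"dr":[0,0,0],"jaw":85},
  {"slide":[-108,336,24],"dr":[0,0,0],"jaw":85},
  {"slide":[-126,392,28],"dr":[0,0,0],"jaw":85},
  {"slide":[-144,447,31],"dr":[0,0,0],"jaw":85},
])

```text
clock: 2.25
position: [479.7, 205.8, 200.4]
ee_rot: [-0.196, 0.981, 0.0, 0.0]
contact_force: [0.7, -0.4, 0.2]
gripper_width: 84.8
grasp_force: 0.0
```

```bash
python3 - <<'E'
from h import *
import time
optics.get_image("top");optics.get_image("top");optics.get_image("top")
s=arm.read_state();im=optics.get_image("wrist");cv2.imwrite("pics/w2.png",im);C=cam("wrist",s)
print(s["position"].round(1),s["joint_vel"].round(3))
for b in blobs(im,(105,120,30),(130,255,255),40)[2]:print(b)
print(proj(C,[479.8,207.4,94]),proj(C,[479.8,207.4,40]))
E
```

```text
[479.7 206.3 200. ] [-0.046 -0.017 -0.022  0.001 -0.011  0.011]
(1, [320, 52, 35, 14, 475], [337.4, 58.5])
(3, [355, 62, 24, 26, 282], [366.1, 74.1])
(4, [366, 73, 66, 65, 1916], [399.2, 106.2])
(5, [268, 190, 19, 15, 181], [277.2, 196.6])
(6, [267, 205, 22, 22, 377], [277.1, 215.3])
[278.14088693 215.74706553] [277.95354246 196.87614093]
```

View pics/w2.png

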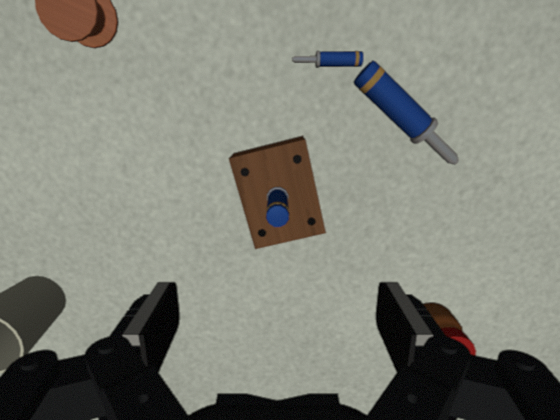

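The wrist view shows the pin's top at (277.5,215.5), within 1 px of the prediction for (479.8,207.4,94). The jar at (445,325) and the cup at lower left are clear. I descend and grip.

Call:
step_arm([
  {"slide":[0,0.8,40],"dr":[0,0,0],"jaw":85},
  {"slide":[0,0.8,80],"dr":[0,0,0],"jaw":85},
  {"slide":[0,0.8,120],"dr":[0,0,0],"jaw":85},
  {"slide":[0,0.8,152],"dr":[0,0,0],"jaw":85},
  {"slide":[0,0.8,152],"dr":[0,0,0],"jaw":60},
  {"slide":[0,0.8,152],"dr":[0,0,0],"jaw":10},
  {"slide":[0,0.8,152],"dr":[0,0,0],"jaw":10},
  {"slide":[0,0.8,152],"dr":[0,0,0],"jaw":10},
])

```text
clock: 3.45
position: [480.3, 206.6, 49.9]
ee_rot: [-0.197, 0.98, 0.001, 0.001]
contact_force: [-0.1, -1.1, 3.8]
gripper_width: 16.9
grasp_force: 58.3
```

Call:
step_arm([
  {"slide":[0,0,0],"dr":[0,0,0],"jaw":10},
  {"slide":[0,0,0],"dr":[0,0,0],"jaw":10},
  {"slide":[0,0,0],"dr":[0,0,0],"jaw":10},
  {"slide":[0,0,0],"dr":[0,0,0],"jaw":10},
  {"slide":[0,0,0],"dr":[0,0,0],"jaw":10},
  {"slide":[0,0,0],"dr":[0,0,0],"jaw":10},
  {"slide":[0,0,0],"dr":[0,0,0],"jaw":10},
  {"slide":[0,0,0],"dr":[0,0,0],"jaw":10},
])

```text
clock: 4.45
position: [480.3, 206.6, 49.8]
ee_rot: [-0.198, 0.98, 0.0, 0.001]
contact_force: [-0.3, -1.1, 6.5]
gripper_width: 16.5
grasp_force: 58.3
```

Call:
step_arm([
  {"slide":[0,0,-15],"dr":[0,0,0],"jaw":10},
  {"slide":[0,0,-35],"dr":[0,0,0],"jaw":10},
  {"slide":[0,0,-60],"dr":[0,0,0],"jaw":10},
  {"slide":[0,0,-85],"dr":[0,0,0],"jaw":10},
  {"slide":[0,0,-110],"dr":[0,0,0],"jaw":10},
  {"slide":[0,0,-130],"dr":[0,0,0],"jaw":10},
  {"slide":[0,0,-140],"dr":[0,0,0],"jaw":10},
  {"slide":[0,0,-140],"dr":[0,0,0],"jaw":10},
])

```text
clock: 5.45
position: [479.6, 206.3, 188.9]
ee_rot: [-0.197, 0.98, 0.0, 0.001]
contact_force: [-0.9, -0.3, -1.5]
gripper_width: 16.9
grasp_force: 58.5
```

```bash
python3 - <<'E'
from h import *
go([528.5,-265.5,190],61)
E
```

```text
slide [ 137.2 -454.1   -1.5] dr [0.01 0.01 6.47] yaw 61 at [479.6 206.3 188.9] t 5.45
```

Call:
step_arm([
  {"slide":[17,-57,0],"dr":[0,0,0.8],"jaw":10},
  {"slide":[34,-114,0],"dr":[0,0,1.6],"jaw":10},
  {"slide":[51,-171,0],"dr":[0,0,2.4],"jaw":10},
  {"slide":[68,-228,0],"dr":[0,0,3.2],"jaw":10},
  {"slide":[85,-285,0],"dr":[0,0,4.0],"jaw":10},
  {"slide":[102,-342,0],"dr":[0,0,4.9],"jaw":10},
  {"slide":[120,-399,0],"dr":[0,0,5.7],"jaw":10},
  {"slide":[137,-454,-1],"dr":[0,0,6.5],"jaw":10},
])

```text
clock: 6.45
position: [528.0, -267.2, 187.8]
ee_rot: [0.255, 0.967, 0.0, -0.001]
contact_force: [1.4, 0.8, -0.3]
gripper_width: 16.4
grasp_force: 58.9
```

```bash
python3 - <<'E'
from h import *
for _ in range(4): optics.get_image("top")
s=arm.read_state();im=optics.get_image("wrist");C=cam("wrist",s);sd=optics.get_image("side");tp=optics.get_image("top")
hole(im,C)
p=s["position"];M=R.from_quat(s["ee_rot"]).as_matrix()
tip=p+M@np.array([0,0,44]);print(p,"wrist expected tip",proj(C,tip),"top",proj(cam("top"),tip),"side",proj(cam("side"),tip))
g=np.zeros((600,800,3),np.uint8);g[:420,:560]=im
e=proj(cam("side"),tip).astype(int);x0,y0=e[0]-40,e[1]-60
g[:480,560:]=cv2.resize(sd[y0:y0+120,x0:x0+60],None,fx=4,fy=4,interpolation=cv2.INTER_CUBIC);print(x0,y0)
cv2.imwrite("pics/w3.png",g);go([528.3,-265.5,120],61)
E
```

```text
hole [280.8 205.2] [13.6 15.8] [ 528.2 -264.2   57. ]
[ 527.6197352  -266.37862424  187.47112558] wrist expected tip [278.55226599 247.83048105] top [459.72275388 224.68817325] side [370.96622218 154.01523216]
330 94
slide [-0.6 -0.9 68.7] dr [-0.   -0.01 -0.02] yaw 61 at [ 528.4 -264.5  188.7] t 6.8
```

View pics/w3.png

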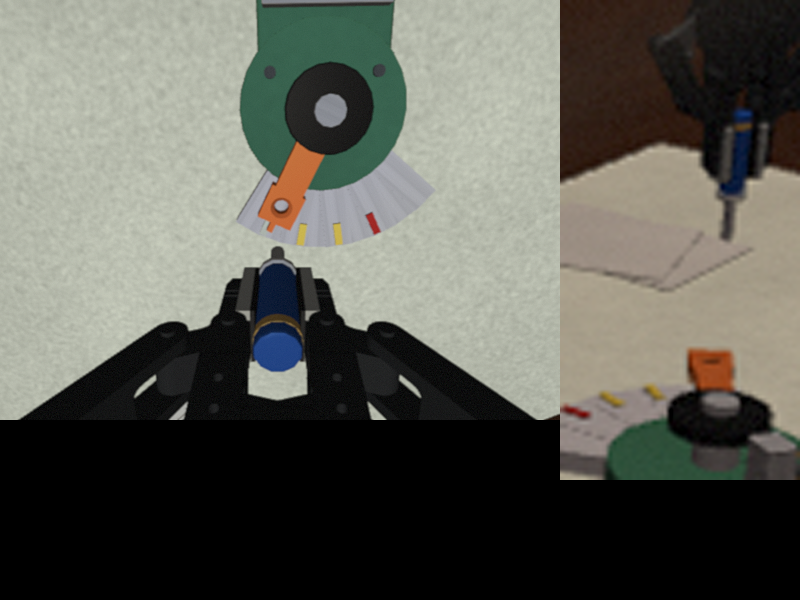

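The wrist view shows the pin held upright with its tip at about (278,248) and the eye at (281,206). The side view shows the pin plumb. I lower it to hover just above the eye and measure again once settled.

Call:
step_arm([
  {"slide":[0,0,20],"dr":[0,0,0],"jaw":10},
  {"slide":[0,0,40],"dr":[0,0,0],"jaw":10},
  {"slide":[0,0,60],"dr":[0,0,0],"jaw":10},
  {"slide":[0,0,74],"dr":[0,0,0],"jaw":10},
  {"slide":[0,0,78],"dr":[0,0,0],"jaw":10},
  {"slide":[0,0,78],"dr":[0,0,0],"jaw":10},
  {"slide":[0,0,78],"dr":[0,0,0],"jaw":10},
  {"slide":[0,0,78],"dr":[0,0,0],"jaw":10},
])

```text
clock: 7.8
position: [529.1, -265.6, 112.0]
ee_rot: [0.253, 0.968, -0.0, 0.001]
contact_force: [-0.2, 0.2, -1.0]
gripper_width: 16.4
grasp_force: 59.0
```

```bash
python3 - <<'E'
from h import *
for _ in range(3): optics.get_image("top")
s=arm.read_state();im=optics.get_image("wrist");C=cam("wrist",s);sd=optics.get_image("side");tp=optics.get_image("top")
cv2.imwrite("pics/w4raw.png",im);cv2.imwrite("pics/s4raw.png",sd);cv2.imwrite("pics/t4raw.png",tp)
hole(im,C)
p=s["position"];M=R.from_quat(s["ee_rot"]).as_matrix();tip=p+M@np.array([0,0,44]);print(p,M.round(3).tolist(),"tip wrist",proj(C,tip),"top",proj(cam("top"),tip),"side",proj(cam("side"),tip),"eye wrist",proj(C,[528.2,-265.5,57]))
def cr(im,c,w,h,k):
    x,y=int(c[0]-w/2),int(c[1]-h/2);print(x,y);return cv2.resize(im[y:y+h,x:x+w],None,fx=k,fy=k,interpolation=cv2.INTER_CUBIC)
cv2.imwrite("pics/w4.png",np.hstack([cr(im,proj(C,tip),100,120,4),cr(sd,proj(cam("side"),tip),50,60,8)]))
E
```

```text
hole [279.9 237.7] [14.9 19.8] [ 527.4 -263.8   57. ]
[ 528.80072279 -265.5959271   111.6577102 ] [[-0.872, 0.489, 0.001], [0.489, 0.872, -0.0], [-0.001, 0.0, -1.0]] tip wrist [278.55159166 247.8281391 ] top [443.91513342 228.91186822] side [367.79470751 179.8054766 ] eye wrist [278.12354102 239.92168585]
228 187
342 149
```

View pics/w4.png

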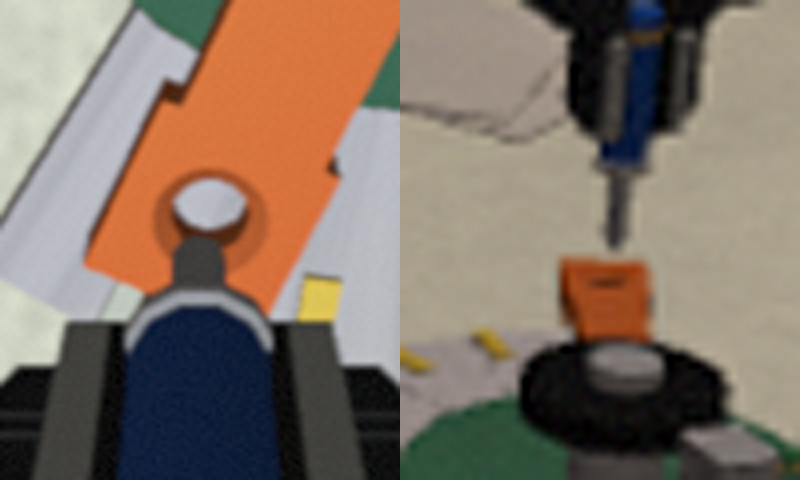

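The close view shows the chamfered mouth centred at about wrist pixel (280.7,242.4), with the rim from x=266 to 295 and the top at y=229. The tip is at (278,247.6), as predicted. The tip needs a small shift before it goes down.

```bash
python3 - <<'E'
from h import *
s=arm.read_state();C=cam("wrist",s);p=s["position"];M=R.from_quat(s["ee_rot"]).as_matrix()
e=onz(C,280.7,242.4,57);t=onz(C,278.2,247.7,p[2]-44);print(p,e,t,"tool shift",M.T@(e-t))
th=np.linspace(0,6.28,9)
for c in(e,np.array([528.2,-265.5,57])):
  q=np.array([proj(C,c+[9*np.cos(a),9*np.sin(a),0]) for a in np.linspace(0,6.28,60)]);print("rim box in crop",((q.min(0)-[228,187])*4).round(),((q.max(0)-[228,187])*4).round())
im=cv2.imread("pics/t4raw.png");hole(im,cam("top"))
E
```

```text
[ 528.70930402 -265.54269913  111.39955255] [ 530.20137757 -264.81060893   57.        ] [ 528.54253902 -265.68409129   67.39955255] tool shift [-1.01866578  1.57270422 10.39972747]
rim box in crop [152. 167.] [269. 275.]
rim box in crop [142. 158.] [259. 267.]
hole [215.9 247.3] [7.1 7.8] [478.6 204.7  57. ]
```

Call:
step_arm([
  {"slide":[-1,1.6,0],"dr":[0,0,0],"jaw":10},
  {"slide":[-1,1.6,4],"dr":[0,0,0],"jaw":10},
  {"slide":[-1,1.6,8],"dr":[0,0,0],"jaw":10},
  {"slide":[-1,1.6,11],"dr":[0,0,0],"jaw":10},
  {"slide":[-1,1.6,14],"dr":[0,0,0],"jaw":10},
  {"slide":[-1,1.6,17],"dr":[0,0,0],"jaw":10},
  {"slide":[-1,1.6,20],"dr":[0,0,0],"jaw":10},
  {"slide":[-1,1.6,20],"dr":[0,0,0],"jaw":10},
])

```text
clock: 9.1
position: [530.2, -264.5, 91.0]
ee_rot: [0.253, 0.968, -0.0, -0.0]
contact_force: [-0.4, -0.6, -0.7]
gripper_width: 16.6
grasp_force: 59.0
```

Force is near zero with the tip about 10 mm inside. I go further.

Call:
step_arm([
  {"slide":[0,0,3],"dr":[0,0,0],"jaw":10},
  {"slide":[0,0,6],"dr":[0,0,0],"jaw":10},
  {"slide":[0,0,9],"dr":[0,0,0],"jaw":10},
  {"slide":[0,0,12],"dr":[0,0,0],"jaw":10},
  {"slide":[0,0,14],"dr":[0,0,0],"jaw":10},
  {"slide":[0,0,15],"dr":[0,0,0],"jaw":10},
  {"slide":[0,0,15],"dr":[0,0,0],"jaw":10},
  {"slide":[0,0,15],"dr":[0,0,0],"jaw":10},
])

```text
clock: 10.1
position: [530.4, -264.6, 76.4]
ee_rot: [0.253, 0.968, -0.0, 0.0]
contact_force: [0.6, 0.7, -0.4]
gripper_width: 16.4
grasp_force: 59.0
```

```bash
python3 - <<'E'
from h import *
s=arm.read_state();im=optics.get_image("wrist");sd=optics.get_image("side")
print(s["position"],s["contact_force"])
def cr(im,c,w,h,k):
    x,y=int(c[0]-w/2),int(c[1]-h/2);print(x,y);return cv2.resize(im[y:y+h,x:x+w],None,fx=k,fy=k,interpolation=cv2.INTER_CUBIC)
cv2.imwrite("pics/w5.png",np.hstack([cr(im,(278,235),133,160,3),cr(sd,(367,175),50,60,8)]))
# plan: arc about the axis, tool frame, for dial angles from the tip's own arc
e=s["position"].copy();a0=np.radians(-55.5);ax=e[:2]-85*np.array([np.cos(a0),np.sin(a0)]);print("axis",ax)
M=R.from_quat(s["ee_rot"]).as_matrix()
for d in np.arange(.05,1.01,.05):
    q=np.append(ax+85*np.array([np.cos(a0+d),np.sin(a0+d)]),e[2]);print(round(d,2),(M.T@(q-e)).round(1))
E
```

```text
[ 530.43397188 -264.58087718   76.41774931] [ 0.63407392  0.71893719 -0.39063152]
211 155
342 145
axis [ 482.28944174 -194.53015114]
0.05 [-1.8  3.9  0. ]
0.1 [-3.4  7.8  0. ]
0.15 [-4.8 11.8  0. ]
0.2 [-5.9 15.9  0. ]
0.25 [-6.9 20.   0. ]
0.3 [-7.7 24.2  0. ]
0.35 [-8.3 28.4  0. ]
0.4 [-8.6 32.7  0. ]
0.45 [-8.8 36.9  0. ]
0.5 [-8.7 41.2  0. ]
0.55 [-8.4 45.4  0. ]
0.6 [-7.9 49.6  0. ]
0.65 [-7.2 53.8  0. ]
0.7 [-6.3 58.   0. ]
0.75 [-5.2 62.1  0. ]
0.8 [-3.8 66.1  0. ]
0.85 [-2.3 70.1  0. ]
0.9 [-0.6 73.9  0. ]
0.95 [ 1.3 77.7  0. ]
1.0 [ 3.4 81.4  0. ]
```

View pics/w5.png

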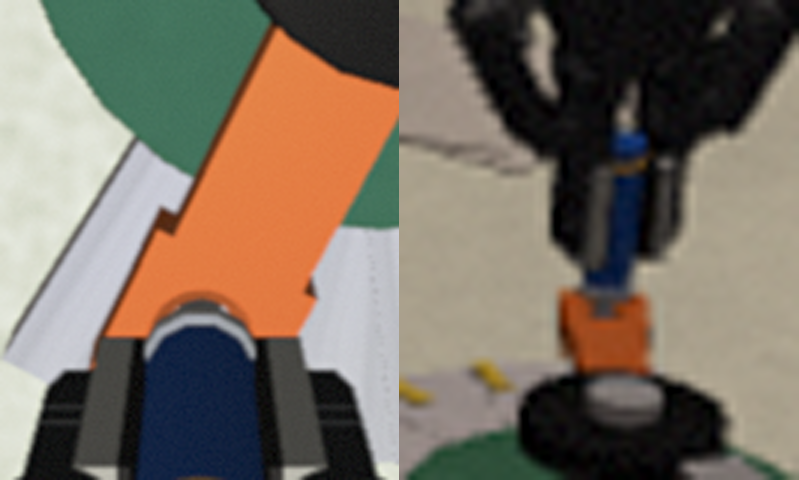

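The pin is through the eye. The wrist and side views show the collar about 5 mm above the arm, with the chamfer rim just visible around it. Now I swing along the arc.

Call:
step_arm([
  {"slide":[-1.8,3.9,0],"dr":[0,0,0],"jaw":10},
  {"slide":[-3.4,7.8,0],"dr":[0,0,0],"jaw":10},
  {"slide":[-4.8,11.8,0],"dr":[0,0,0],"jaw":10},
  {"slide":[-5.9,15.9,0],"dr":[0,0,0],"jaw":10},
  {"slide":[-6.9,20,0],"dr":[0,0,0],"jaw":10},
  {"slide":[-7.7,24.2,0],"dr":[0,0,0],"jaw":10},
  {"slide":[-8.3,28.4,0],"dr":[0,0,0],"jaw":10},
  {"slide":[-8.6,32.7,0],"dr":[0,0,0],"jaw":10},
])

```text
clock: 11.2
position: [552.8, -240.4, 76.0]
ee_rot: [0.253, 0.968, -0.001, -0.001]
contact_force: [-5.2, -4.3, 0.2]
gripper_width: 16.5
grasp_force: 59.0
```

```bash
cat >> h.py <<'E'
def dial(save=None):
    "arm azimuth from the orange blob: distal orange centroid around the axis, wrist cam; top cam as check"
    s=arm.read_state();im=optics.get_image("top")
    if save: cv2.imwrite(save,im)
    ax=np.array([481.5,-195.5]);p=s["position"][:2]-ax;M=R.from_quat(s["ee_rot"]).as_matrix()
    print("t",s["clock"],"tcp",s["position"].round(1),"r",np.hypot(*p).round(1),"tcp dial",(np.arctan2(p[1],p[0])+np.radians(55.5)).round(3),"F tool",(M.T@s["contact_force"]).round(1),"grasp",s["grasp_force"],s["gripper_width"])
    return im
E
python3 -c "
from h import *
dial('pics/t6.png')"
```

```text
t 11.2 tcp [ 552.8 -240.4   76. ] r 84.2 tcp dial 0.407 F tool [ 2.5 -6.3 -0.2] grasp 59.03240203857422 16.465286575546937
```

Call:
step_arm([
  {"slide":[0.1,4.2,0],"dr":[0,0,0],"jaw":10},
  {"slide":[0.4,8.5,0],"dr":[0,0,0],"jaw":10},
  {"slide":[0.7,12.7,0],"dr":[0,0,0],"jaw":10},
  {"slide":[1.2,16.9,0],"dr":[0,0,0],"jaw":10},
  {"slide":[1.9,21.1,0],"dr":[0,0,0],"jaw":10},
  {"slide":[2.8,25.3,0],"dr":[0,0,0],"jaw":10},
  {"slide":[2.8,25.3,0],"dr":[0,0,0],"jaw":10},
  {"slide":[2.8,25.3,0],"dr":[0,0,0],"jaw":10},
])

```text
clock: 12.25
position: [563.0, -217.4, 76.1]
ee_rot: [0.253, 0.968, -0.001, -0.001]
contact_force: [-4.3, -5.5, -0.4]
gripper_width: 16.6
grasp_force: 59.0
```

```bash
python3 - <<'E'
from h import *
im=dial('pics/t7.png')
# orange blob azimuth in top view, z=57, for start, first and this picture
for f in("top0","t6","t7"):
    i=cv2.imread(f"pics/{f}.png");m,l,b=blobs(i,(4,140,60),(16,255,255),40)
    for x in b:
        if x[2][0]>380:
            c=onz(cam("top"),*x[2],57)[:2]-[481.5,-195.5];print(f,x[1],c.round(1),(np.arctan2(c[1],c[0])+np.radians(55.5)).round(3))
E
```

```text
t 12.25 tcp [ 563.  -217.4   76.1] r 84.4 tcp dial 0.707 F tool [ 1.1 -6.9  0.4] grasp 58.95622909069061 16.64853283785505
top0 [418, 220, 33, 28, 404] [ 38.4 -54.3] 0.013
```

Call:
step_arm([
  {"slide":[1.1,4.1,0],"dr":[0,0,0],"jaw":10},
  {"slide":[2.5,8.1,0],"dr":[0,0,0],"jaw":10},
  {"slide":[4.0,12.1,0],"dr":[0,0,0],"jaw":10},
  {"slide":[5.7,15.9,0],"dr":[0,0,0],"jaw":10},
  {"slide":[7.2,18.9,0],"dr":[0,0,0],"jaw":10},
  {"slide":[7.2,18.9,0],"dr":[0,0,0],"jaw":10},
  {"slide":[7.2,18.9,0],"dr":[0,0,0],"jaw":10},
  {"slide":[7.2,18.9,0],"dr":[0,0,0],"jaw":10},
])

```text
clock: 13.3
position: [566.4, -197.0, 76.2]
ee_rot: [0.253, 0.968, -0.0, -0.0]
contact_force: [-3.1, -3.3, -2.4]
gripper_width: 16.6
grasp_force: 59.1
```

```bash
python3 - <<'E'
from h import *
dial('pics/t8.png')
s=arm.read_state();C=cam("wrist",s);im=optics.get_image("wrist");sd=optics.get_image("side")
ax=np.array([481.5,-195.5,57])
m,l,b=blobs(im,(4,140,60),(16,255,255),100)
for x in b:
    print(x[1],x[2])
# arm edges: fit line through the long orange sides between hub and fingers
big=max(b,key=lambda x:x[1][4])[0];q=(l==big).astype(np.uint8)
P=[]
for y in np.unique(np.nonzero(q)[0]):
    xs=np.nonzero(q[y])[0];P.append((y,onz(C,xs.min(),y,57),onz(C,xs.max(),y,57)))
for y,a,c in P[::4]: print(y,a[:2].round(1),c[:2].round(1),((a+c)/2-ax)[:2].round(1), (np.arctan2(*((a+c)/2-ax)[[1,0]])+np.radians(55.5)).round(3))
g=np.zeros((420,800,3),np.uint8);g[:,:560]=im;g[:288,560:]=cv2.resize(sd[145:205,340:390],(240,288),interpolation=cv2.INTER_CUBIC)
cv2.imwrite("pics/w8.png",g)
E
```

```text
t 13.3 tcp [ 566.4 -197.    76.2] r 84.9 tcp dial 0.951 F tool [ 1.1 -4.4  2.4] grasp 59.104403257369995 16.55453641181384
[200, 165, 105, 107, 5067] [249.4, 221.1]
165 [ 512.4 -184.5] [ 512.4 -184.5] [30.9 11. ] 1.311
169 [ 512.8 -187.5] [ 514.5 -184.7] [32.1  9.4] 1.253
173 [ 513.1 -191. ] [ 516.6 -184.8] [33.3  7.6] 1.192
177 [ 513.3 -194.5] [ 518.7 -185. ] [34.5  5.8] 1.134
181 [ 513.8 -197.6] [ 520.8 -185.1] [35.8  4.1] 1.084
185 [ 512.4 -204.1] [ 523.  -185.3] [36.2  0.8] 0.991
189 [ 511.7 -209.3] [ 525.4 -185. ] [37.1 -1.7] 0.924
193 [ 513.9 -209.6] [ 527.6 -185.2] [39.2 -1.9] 0.921
197 [ 516.  -209.8] [ 529.8 -185.3] [41.4 -2.1] 0.918
201 [ 518.4 -209.7] [ 532.  -185.5] [43.7 -2.1] 0.921
205 [ 520.6 -209.9] [ 534.2 -185.6] [45.9 -2.3] 0.919
209 [ 522.8 -210.2] [ 536.5 -185.8] [48.1 -2.5] 0.917
213 [ 525.3 -210. ] [ 538.7 -186. ] [50.5 -2.5] 0.92
217 [ 527.5 -210.2] [ 541.  -186.1] [52.8 -2.7] 0.918
221 [ 529.8 -210.5] [ 543.3 -186.3] [55.  -2.9] 0.916
225 [ 532.3 -210.3] [ 545.6 -186.5] [57.5 -2.9] 0.918
229 [ 534.6 -210.6] [ 549.7 -183.6] [60.6 -1.6] 0.942
233 [ 537.1 -210.4] [ 552.  -183.7] [63.1 -1.6] 0.944
237 [ 539.4 -210.7] [ 554.4 -183.9] [65.4 -1.8] 0.941
241 [ 542.  -210.5] [ 556.8 -184.1] [67.9 -1.8] 0.942
245 [ 544.4 -210.8] [ 559.3 -184.2] [70.3 -2. ] 0.94
249 [ 546.8 -211. ] [ 561.7 -184.4] [72.7 -2.2] 0.938
253 [ 548.7 -212.2] [ 564.2 -184.5] [74.9 -2.9] 0.93
257 [ 550.3 -213.8] [ 566.6 -184.7] [77.  -3.8] 0.92
261 [ 552.8 -214.1] [ 569.1 -184.9] [79.4 -4. ] 0.919
265 [ 555.2 -214.4] [ 571.6 -185. ] [81.9 -4.2] 0.917
269 [ 557.7 -214.7] [ 558.2 -213.8] [ 76.4 -18.7] 0.729
```

View pics/w8.png

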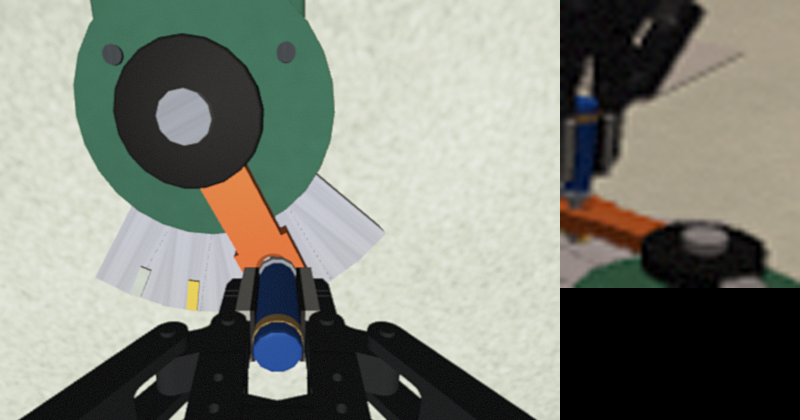

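The wrist view shows the pin still in the eye, with the arm over the third mark: the white mark (140,281) and one yellow (193,294) are visible, and the red one is hidden under the arm. The arm's edges give a dial angle of about 0.91 rad, pressing with about 4 N. I hold one second and hand in.

Call:
step_arm([
  {"slide":[0,0,0],"dr":[0,0,0],"jaw":10},
  {"slide":[0,0,0],"dr":[0,0,0],"jaw":10},
  {"slide":[0,0,0],"dr":[0,0,0],"jaw":10},
  {"slide":[0,0,0],"dr":[0,0,0],"jaw":10},
  {"slide":[0,0,0],"dr":[0,0,0],"jaw":10},
  {"slide":[0,0,0],"dr":[0,0,0],"jaw":10},
  {"slide":[0,0,0],"dr":[0,0,0],"jaw":10},
  {"slide":[0,0,0],"dr":[0,0,0],"jaw":10},
])

```text
clock: 14.45
position: [566.4, -197.0, 76.2]
ee_rot: [0.253, 0.968, -0.0, -0.0]
contact_force: [-4.1, -4.3, -1.7]
gripper_width: 16.7
grasp_force: 59.1
```

```bash
python3 -c "
from h import *
dial();print(arm.job_done())"
```

```text
t 14.45 tcp [ 566.4 -197.    76.2] r 84.9 tcp dial 0.951 F tool [ 1.5 -5.8  1.7] grasp 59.104886054992676 16.661690627299006
the job is handed in; nothing more can be done
None
```

I handed the job in at about 14.5 s: the gripped pin is through the eye and holds the arm at the third notch, at about 0.91 rad by my camera measurement; no verdict came back.

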